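# Lock the carving stand's arm with its linchpin

## Robot

A 6-joint arm with a two-finger parallel gripper is mounted at the origin on the work surface. World frame = base frame: x ahead of the robot, y to its left, z up, the work surface at z = 0. Lengths are in m, angles in rad, forces in N, time in s.
With the tool pointing down it reaches from about 0.35 to 0.775 m from the base axis. Payload 7.3 kg.
Tool frame: the origin (TCP) lies at the very end of the fingers, on their centre line; the grasp point (between the pads) lies 19 mm behind it (robot.pinch_z is the distance from the TCP to the grasp point, in m); z points along the fingers, y is the line along which they close (so a half turn about z gives the same grasp; the last joint's range is limited). The gripper opens to 92 mm and grips with 3 to 60 N. Pads are 19 mm wide; open, the fingers measure 130 mm over their backs; the gripper's body (75 mm by 190 mm) begins 47 mm behind the grasp point.
Start: joints at [1.018, 0.342, 1.524, -0, 1.275, -0.146], TCP at [0.208, 0.482, 0.227] pointing down, gripper open.
Joint ranges: [-2.53, 2.53], [-0.77, 2.02], [0.04, 2.7], [-1, 4.14], [0.28, 2.66], [-3.11, 3.11]. Speed limits (rad/s): [2.57, 2.57, 3.14, 3.14, 3.14, 3.14].

## Interface

Orientations are given as [roll, pitch, yaw] about the fixed x, y, z axes, in that order (R = Rz(yaw) Ry(pitch) Rx(roll)).
In Python, from cell import robot gives the robot as it stands.
- The arm moves only by the tool move_arm, never from a script. Its argument "motion" is a list of rows, each a list of 6 numbers: the shift along the tool's x, y, z in units of 0.1 m (1.0 is 0.1 m), then the turn, a rotation vector about the tool's x, y, z in units of pi rad (1.0 is pi rad). In form: [[dx, dy, dz, rx, ry, rz], ...]. A call has 1 to 12 rows; each row is the pose to reach, as a shift and turn from the pose commanded when the call began, along the tool's axes at that moment, turning the shorter way round; what a row does not reach only later rows make up. A row lasts 1/8 s, in which the tool goes at most 62.5 mm and 10.7 degrees, less where a joint would pass 70% of its speed; a pose out of reach is approached as far as the arm can. A call with a number of a shift or a turn outside -1 to 1 is refused whole. A call with a gripper value outside its range is refused whole. "fingers" is the opening, from -1 (shut) to 1 (fully open), set as the call begins (left out, the last holds). The fingers move at their own pace and stop on an object; "newtons" is the grip in N (left out, the last holds). Time passes only in rows, so rows that repeat a pose let the fingers close. It gives the time, the measured TCP pose, the force, the opening and the grip force at its end, in the units of the state.
- robot.observe(): the state, without advancing time (a new reading comes with each control period).
- robot.read_camera(name): name is "side" or "top"; returns a dict with "image" (384x512x3 uint8, red, green, blue), "range_z" (384x512 float32, m along the optical axis (not along the pixel's ray), 0 where there is no reading), "vfov" (degrees; the focal length in pixels is half the picture's height over the tangent of half this angle, whatever the lens; pixels are square), "cx", "cy" (the principal point, pixels), "extrinsics" (4x4, takes a point from camera to world coordinates). Camera axes: x right, y up, looking along -z (the intrinsics and any distortion apply to the point x, -y, -z); pixel columns grow to the right and rows downward; lengths in m; the calibration is good to about 2 mm. A picture is of the moment at which its call begins.
- robot.hand_in(): hands the job in; it is judged then, once.
The state is a dict: "time": time; "qpos": joint angles; "qvel": joint speeds; "joint_efforts": joint torques, N m; "tool_pos": TCP position; "tool_rot": TCP orientation; "contact_force": force on the tool from outside, world axes, zero at the start; "torque": the same for the moment, N m; "opening": finger opening in m; "grip_force": force on a finger pad.
Only numpy, scipy, OpenCV 4.12 (cv2) and the standard library are available. Lean on these libraries where they do the work, as an engineer would, in place of code of your own. Each camera call takes 0.05 s, during which the arm holds its last target. There are 200 camera calls.

## Task

One of the two steel carving stands on the bench carries the aluminium arm with the half-carved wooden spindle. On that stand, push the linchpin fully home through the post, then swing its wire ring over the top of the post and down flat around it, so that the pin is held. Leave the bare stand's pin and ring as they are.

Things in the scene. Friction and masses are not known exactly. Their poses are not given: they have to be found in the camera images.
- pin_head (a point): Centre of the flat rear face of the linchpin's round steel head (26 mm disc, 6 mm thick, then a 20 mm neck), on the fixed stand with the arm and spindle, 85 mm above the bench. x: level, along the pin, the way to push; z up. Ring hinge (axis along y) 30 mm ahead; neck's shoulder 38 mm ahead, meets the post when home; tip of the 10 mm shank 82 mm ahead, already in the hole, which guides it.
- lock_pin (a joint): How far that pin still is from home, m: 0 = shoulder against the post; starts 0.018 to 0.030. Slides stiffly (4 N), stays where left. The upright post is 32 mm thick, its top 97 mm above the bench (12 mm above the pin's axis). The collar (56 mm wide) and arm on it are below the pin, tops 68 mm above the bench; the spindle points to pin_head's -y, to 208 mm from the post.
- lock_ring (a joint): Angle of that pin's ring, rad: 0 = level, flat around the post, its bar beyond post and pin tip; 1.57 = straight up from the head. Starts up, leaning to the post, at 1.0 to 1.5. A U of 5 mm steel wire: side wires 44 mm apart pass either side of the post; cross bar 56 mm from the hinge, straight over its middle 24 mm. Stiff hinge (0.03 N m, 0.6 N at the bar): stays where left; push it right down.
- spare_ring (a point): Middle of the cross bar of the wire ring on the other, bare stand (same post, pin and ring, but no collar, arm or spindle; foot plates are 120 mm across, 12 mm thick). Its pin is also partly out and its ring stands up. To be left alone.

How it is judged:
On the way, in this order (a step that is already met when the one before it is completed fails the run):
1. the pin is fully home in the loaded stand's post (value of joint lock_pin below 0.005 m), for 0.2 s.
2. its ring is swung over and down around the post (value of joint lock_ring below 0.26 rad), for 0.2 s.
At the end, for the whole second after the job is handed in: The loaded stand's pin is within 5 mm of fully home and its ring lies within 0.26 rad (15 degrees) of level around the post (value of joint lock_pin below 0.005 m and value of joint lock_ring below 0.26 rad); the robot touches nothing.
It fails at once if the bare stand's ring or pin is moved (its ring's bar shifts by more than 10 mm) (distance of spare_ring from where it was at the start of the episode above 0.01 m).
It also fails if it takes over 32 s, if anything falls off the work surface, if the arm or the gripper's body presses on something with over 40 N, if the wrist force passes 120 N, or if a joint passes its speed limit or range.

## Working session

There is one attempt and no reset: what is moved stays moved. The work goes in short steps, Python scripts to look and compute and a tool call to move; the robot and the scene stay as the last step left them, time stands still between calls to the robot, and variables do not carry over. Pictures are saved under pics/ and viewed, at most 10 in all, crops included, and the job is handed in when it is done.

Besides the shell and the picture viewer there is one more tool, called after "Request:" as name(argument=value, ...), one argument or row to a line, values as JSON. move_arm: Moves the arm, as the interface text tells. Shifts and turns lie within -1 to 1; 1 stands for 0.1 m of shift or pi rad of turn. Its arguments: {"type":"object","properties":{"motion":{"type":"array"},"fingers":{"type":"number"},"newtons":{"type":"number"}},"required":["motion"]}

```bash
mkdir -p pics
cat > h.py <<'E'
import numpy as np, cv2
from cell import robot
def cam(n):
    c=robot.read_camera(n); h=c['image'].shape[0]
    c['f']=h/2/np.tan(np.radians(c['vfov'])/2); return c
def cloud(c):
    v,u=np.mgrid[:384,:512]; d=c['range_z']
    P=np.stack([(u-c['cx'])/c['f']*d,-(v-c['cy'])/c['f']*d,-d,np.ones_like(d)],-1)
    W=(P@c['extrinsics'].T)[...,:3]; W[d==0]=np.nan; return W
def save(c,n,crop=None,s=1):
    im=c['image'][...,::-1]
    if crop: im=im[crop[1]:crop[3],crop[0]:crop[2]]
    cv2.imwrite('pics/'+n,cv2.resize(im,None,fx=s,fy=s,interpolation=cv2.INTER_CUBIC))
E
python3 - <<'E'
from h import *
a=cam('top');b=cam('side')
np.savez('c0.npz',t=cloud(a),s=cloud(b),ti=a['image'],si=b['image'])
cv2.imwrite('pics/a.png',np.vstack([cv2.resize(x['image'][...,::-1],(400,300)) for x in (a,b)]))
save(a,'top.png',s=1.5);save(b,'side.png',s=1.5)
for c in(a,b):print({k:v for k,v in c.items() if k not in('image','range_z')})
print(robot.observe())
E
```

```text
{'vfov': 50.82693086761832, 'cx': 254.8811107692075, 'cy': 187.33590275527735, 'extrinsics': array([[ 0.01549242,  0.99479794, -0.10068292,  0.48597174],
       [-0.99987036,  0.01585532,  0.00280512, -0.01764945],
       [ 0.00438689,  0.10062641,  0.99491461,  0.90722038],
       [ 0.        ,  0.        ,  0.        ,  1.        ]]), 'f': np.float64(404.1059283998824)}
{'vfov': 57.252129572048645, 'cx': 253.97723961584978, 'cy': 189.2017715905086, 'extrinsics': array([[ 0.99962715, -0.02713224, -0.00306762,  0.53398839],
       [ 0.01426951,  0.61487698, -0.78849393, -0.54511414],
       [ 0.02327982,  0.78815616,  0.61503489,  0.53416344],
       [ 0.        ,  0.        ,  0.        ,  1.        ]]), 'f': np.float64(351.7720570987347)}
{'time': 0.1, 'qpos': array([ 1.01800257e+00,  3.42654138e-01,  1.52492069e+00, -1.00449063e-05,
        1.27538106e+00, -1.46036204e-01]), 'qvel': array([-0.00100246, -0.00152406, -0.00182172, -0.00059551,  0.00042965,
        0.00128468]), 'joint_efforts': array([ 1.63147000e-03, -4.32004058e+01, -2.44696552e+01,  7.18649849e-02,
        5.26074821e-02, -5.79013181e-05]), 'tool_pos': array([0.20751769, 0.48185693, 0.22611417]), 'tool_rot': array([-3.14024253e+00, -1.88871607e-04,  2.73483790e+00]), 'contact_force': array([-0.15826698, -0.58409267, -0.00374779]), 'torque': array([-0.05287324,  0.02697423, -0.07651411]), 'grip_force': 0.0, 'opening': 0.09173833726851144}
```

View pics/top.png

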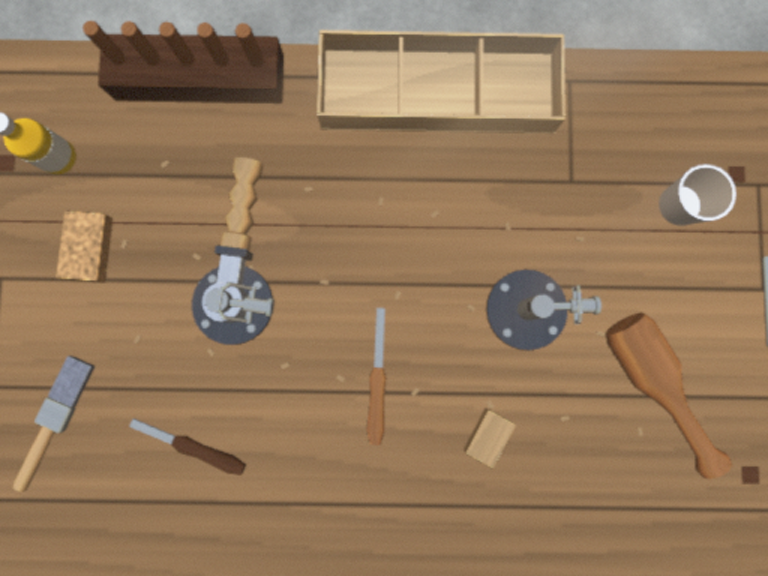

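View pics/side.png

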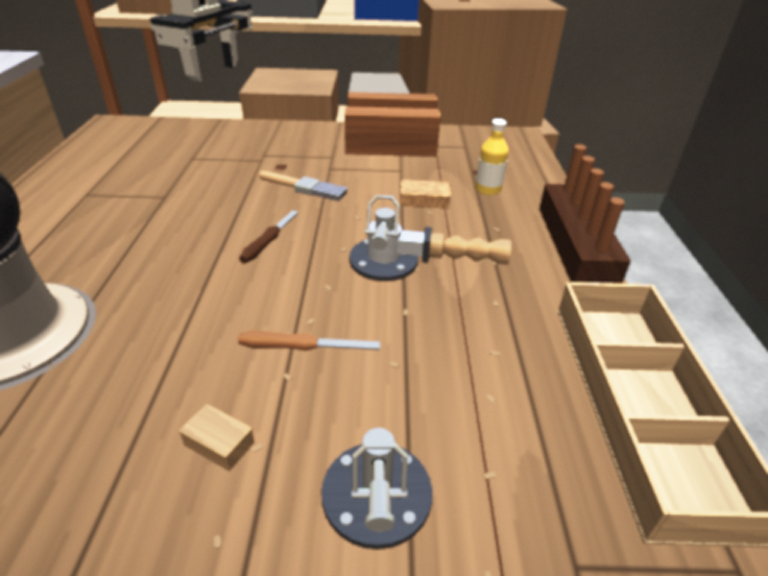

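The top view shows the loaded stand's post at about (222,300) with the spindle pointing up (+x). Its pin head is at (265,306), so the push is along about world +y. The bare stand is at about (530,308). Next I'll measure from the depth.

Run:
```python
from h import *
d=np.load('c0.npz')
for n,box in(('t',(120,165,190,240)),('s',(225,125,290,190))):
    W=d[n];x0,y0,x1,y1=box;P=W[y0:y1,x0:x1].reshape(-1,3);P=P[np.isfinite(P).all(1)]
    print(n,len(P))
    for lo,hi in((.06,.072),(.072,.084),(.084,.093),(.093,.103),(.103,.12),(.12,.2)):
        Q=P[(P[:,2]>lo)&(P[:,2]<=hi)]
        if len(Q):print(lo,hi,len(Q),np.percentile(Q,[2,50,98],axis=0).round(3).tolist())
im=cv2.resize(d['ti'][170:240,120:200,::-1],None,fx=9,fy=8,interpolation=cv2.INTER_CUBIC)
cv2.imwrite('pics/t2.png',cv2.resize(d['ti'][165:240,120:200,::-1],None,fx=7,fy=7,interpolation=cv2.INTER_CUBIC))
P=d['t'][165:240,120:200]
for r in range(190,222,2):print(r,' '.join('%3d'%(1000*z) if z==z else ' nan' for z in d['t'][r,138:186,2]))
```

```text
t 5224
0.06 0.072 367 [[0.514, 0.175, 0.061], [0.554, 0.196, 0.067], [0.615, 0.228, 0.071]]
0.072 0.084 23 [[0.519, 0.13, 0.074], [0.531, 0.155, 0.08], [0.552, 0.196, 0.084]]
0.084 0.093 220 [[0.512, 0.13, 0.085], [0.536, 0.16, 0.089], [0.556, 0.192, 0.093]]
0.093 0.103 272 [[0.512, 0.132, 0.093], [0.536, 0.191, 0.096], [0.557, 0.217, 0.1]]
0.103 0.12 36 [[0.512, 0.167, 0.103], [0.517, 0.174, 0.111], [0.56, 0.182, 0.12]]
0.12 0.2 79 [[0.514, 0.178, 0.121], [0.537, 0.187, 0.132], [0.56, 0.192, 0.137]]
s 4205
0.06 0.072 128 [[0.514, 0.173, 0.061], [0.603, 0.193, 0.065], [0.621, 0.217, 0.07]]
0.072 0.084 67 [[0.514, 0.129, 0.074], [0.533, 0.157, 0.08], [0.554, 0.205, 0.084]]
0.084 0.093 145 [[0.51, 0.129, 0.084], [0.535, 0.159, 0.089], [0.556, 0.197, 0.093]]
0.093 0.103 160 [[0.51, 0.13, 0.093], [0.535, 0.189, 0.097], [0.557, 0.217, 0.101]]
0.103 0.12 36 [[0.512, 0.166, 0.104], [0.555, 0.175, 0.112], [0.559, 0.182, 0.12]]
0.12 0.2 61 [[0.512, 0.177, 0.121], [0.535, 0.186, 0.132], [0.559, 0.192, 0.136]]
190  14  11  66  67  66  68  67  66  71  68  67 125 128 123 124 123 119 119 116 111 1
[... 2355 characters left out ...]
100  99  97  95  93  93  88  86  87  13   8  10  11  10  11  12  10  11   8   9   9  -1   2   1   0  -2  -3   1
216  16  14  10  10   9  13  11  12   8  12   9  11  10  13  12   9  12  12  10  10  12  11  11  10  12  12   9  10  11  16  12  13  12  14  13  13  12  12   9   7   0   1  -1   0   0   1   0  -1
218   8  11   9   9  13   7  10  13  12  12  14  12  13  12   8  10   8   9  12  11  13  12  10  11  12  12  15  14  16  11  13  14  12  12  14  10  11  13   4  -1   0  -3  -1   1   0   0   0   0
220  12  12   9  10  10  11  11  10  10   9  12  nan  12   9  11  10  12  11   8  11  11  11  11  12   9  10  12  16  16  15  15  14  11  10  12   7  10   0  -1   0   1   0   0   0  -2  -1   2  -1
```

View pics/t2.png

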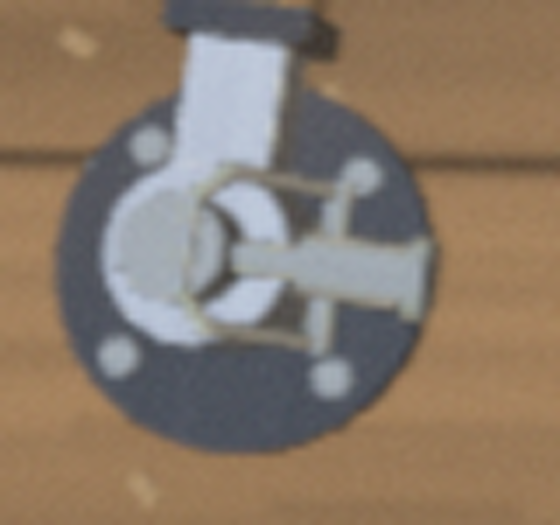

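The crop shows the post top at about (165,245), the head at (425,277), and the ring bar leaning toward the post at about x=200. The pin axis is turned slightly from y. I'll fit it.

Run:
```python
from h import *
d=np.load('c0.npz')
for n in 'ts':
    P=d[n].reshape(-1,3);P=P[np.isfinite(P).all(1)]
    B=P[(abs(P[:,0]-.54)<.06)&(P[:,1]>.11)&(P[:,1]<.25)]
    post=B[(B[:,1]>.185)&(abs(B[:,2]-.096)<.004)&(abs(B[:,0]-.535)<.02)]
    (c,r)=cv2.minEnclosingCircle(post[:,:2].astype(np.float32)); print(n,'post',post[:,:2].mean(0),c,r)
    ax=B[(B[:,1]<.178)&(B[:,2]>.082)&(B[:,2]<.1)&(abs(B[:,0]-.532)<.012)]
    for y in np.arange(.124,.18,.006):
        q=ax[abs(ax[:,1]-y)<.003]
        if len(q):print(round(y,3),len(q),q[:,0].min().round(4),q[:,0].max().round(4),q[:,2].mean().round(4))
    h=B[(B[:,1]<.14)&(B[:,2]>.07)];print('head',np.percentile(h,[1,10,50,90,99],axis=0).round(4).tolist())
    bar=B[(B[:,2]>.115)];top=bar[bar[:,2]>.127]
    print('bar',top.mean(0),np.percentile(top,[2,98],axis=0).round(4).tolist())
```

```text
t post [0.53940004 0.20409188] (0.5396724939346313, 0.2026442438364029) 0.016172217205166817
0.13 29 0.5201 0.5426 0.0921
0.136 30 0.5201 0.5426 0.0943
0.142 30 0.5223 0.5405 0.092
0.148 29 0.524 0.5427 0.092
0.154 30 0.5241 0.5423 0.0923
0.16 33 0.5201 0.5421 0.0913
0.166 22 0.5239 0.5421 0.092
0.172 15 0.5318 0.5401 0.0882
0.178 8 0.532 0.54 0.0883
head [[0.5196, 0.1293, 0.0759], [0.5222, 0.13, 0.0836], [0.5318, 0.1324, 0.0925], [0.5402, 0.1382, 0.0974], [0.5426, 0.1395, 0.0983]]
bar [0.53771196 0.18771565 0.13257913] [[0.5196, 0.1813, 0.1275], [0.5561, 0.192, 0.1367]]
s post [0.5382266  0.20010773] (0.5396312475204468, 0.20179666578769684) 0.016961902379989624
0.13 51 0.5209 0.5418 0.0898
0.136 12 0.5209 0.5392 0.0935
0.142 6 0.5275 0.5392 0.0938
0.148 12 0.5228 0.5416 0.0929
0.154 16 0.5226 0.544 0.0918
0.16 18 0.5201 0.5439 0.0908
0.166 8 0.52 0.5413 0.0935
0.178 2 0.5317 0.5365 0.0903
head [[0.5186, 0.128, 0.0747], [0.521, 0.1294, 0.078], [0.5302, 0.1314, 0.0876], [0.5393, 0.1337, 0.096], [0.5417, 0.1362, 0.0982]]
bar [0.53613486 0.18740153 0.13267408] [[0.5162, 0.1825, 0.1278], [0.5546, 0.1922, 0.1363]]
```

```bash
cat >> h.py <<'E'
from scipy.spatial.transform import Rotation as R
post=np.array([.5396,.2022]); d2=np.array([.117,.993]); yaw=np.arctan2(d2[1],d2[0])
def to(s,z,l=0): # s along pin past post centre, l to pin's left
    p=post+s*d2+l*np.array([-d2[1],d2[0]]); return np.array([*p,z])
def rel(p,p0=None,rot=None):
    o=robot.observe(); R0=R.from_euler('xyz',o['tool_rot'])
    t=R.from_euler('xyz',[np.pi,0,yaw])
    return (R0.inv().apply(np.array(p)-o['tool_pos'])*10).round(3).tolist(), ((R0.inv()*t).as_rotvec()/np.pi).round(3).tolist()
E
python3 -c "
from h import *
for s,z in((-.125,.227),(-.125,.18),(-.125,.077)):print(rel(to(s,z)))"
```

```text
([-4.513, -2.452, -0.006], [-0.0, 0.0, 0.408])
([-4.513, -2.452, 0.464], [-0.0, 0.0, 0.408])
([-4.513, -2.45, 1.494], [-0.0, 0.0, 0.408])
```

Request:
move_arm(
  motion=[
    [-0.5,-0.25,0,0,0,0.058],
    [-0.95,-0.5,0,0,0,0.116],
    [-0.95,-0.5,0,0,0,0.174],
    [-0.95,-0.5,0,0,0,0.232],
    [-0.95,-0.5,0,0,0,0.29],
    [-0.95,-0.5,0,0,0,0.348],
    [-0.95,-0.5,0,0,0,0.408],
    [-0.95,-0.5,0,0,0,0.408],
  ],
  fingers=-1,
  newtons=20,
)

```text
time: 1.1
tool_pos: [0.275, 0.3985, 0.2264]
tool_rot: [-3.141, 0.0, 1.455]
contact_force: [0.1, -0.6, 0.5]
opening: 0.0163
grip_force: 0.0
```

```bash
python3 -c "
from h import *
print(rel(to(-.125,.227)),robot.observe()['tool_pos'])"
```

```text
([-2.893, 2.854, -0.005], [-0.0, 0.0, 0.0]) [0.27503239 0.39852745 0.22644863]
```

Request:
move_arm(
  motion=[
    [-0.45,0.45,0,0,0,0],
    [-0.95,0.95,0,0,0,0],
    [-0.96,0.95,0,0,0,0],
  ],
)

```text
time: 1.48
tool_pos: [0.3599, 0.2898, 0.2266]
tool_rot: [3.141, 0.001, 1.453]
contact_force: [0.2, 0.5, 0.2]
opening: 0.0004
grip_force: 0.0
```

Request:
move_arm(
  motion=[
    [-0.45,0.45,0,0,0,0],
    [-0.95,0.95,0,0,0,0],
    [-0.96,0.95,0,0,0,0],
  ],
)

```text
time: 1.85
tool_pos: [0.4428, 0.1838, 0.2265]
tool_rot: [3.142, 0.0, 1.452]
contact_force: [-0.2, 0.0, 0.6]
opening: 0.0005
grip_force: 0.0
```

Request:
move_arm(
  motion=[
    [-0.45,0.45,0,0,0,0],
    [-0.97,0.95,0,0,0,0],
    [-0.97,0.95,0,0,0,0],
    [-0.97,0.95,0.4,0,0,0],
    [-0.97,0.95,0.8,0,0,0],
    [-0.97,0.95,0.8,0,0,0],
    [-0.97,0.95,0.8,0,0,0],
  ],
)

```text
time: 2.72
tool_pos: [0.5247, 0.0794, 0.1482]
tool_rot: [3.14, -0.001, 1.455]
contact_force: [0.3, 0.4, 0.0]
opening: 0.0007
grip_force: 0.0
```

Run:
```python
from h import *
a=cam('top');b=cam('side')
cv2.imwrite('pics/b.png',np.hstack([cv2.resize(a['image'][150:270,100:240,::-1],(400,343)),cv2.resize(b['image'][75:195,200:340,::-1],(400,343))]))
o=robot.observe();print(o['tool_pos'],o['contact_force'],o['opening'],rel(to(-.125,.077)))
W=cloud(b).reshape(-1,3);t=o['tool_pos']
q=W[(abs(W[:,0]-t[0])<.05)&(abs(W[:,1]-t[1])<.03)&(W[:,2]>t[2]-.01)&(W[:,2]<t[2]+.04)]-t
print(np.percentile(q,[1,5,50,95,99],axis=0))
```

```text
[0.52519963 0.07887241 0.14864005] [-0.16339819  1.0114168  -0.23893149] 0.0004137221395979371 ([-0.009, -0.004, 0.716], [0.001, -0.0, 0.0])
[[-0.01961717 -0.01386036  0.00102278]
 [-0.01762473 -0.01286238  0.00547255]
 [-0.00155984 -0.01012211  0.02336767]
 [ 0.0146653  -0.00691216  0.03872215]
 [ 0.01714566 -0.0014812   0.03951817]]
```

View pics/b.png

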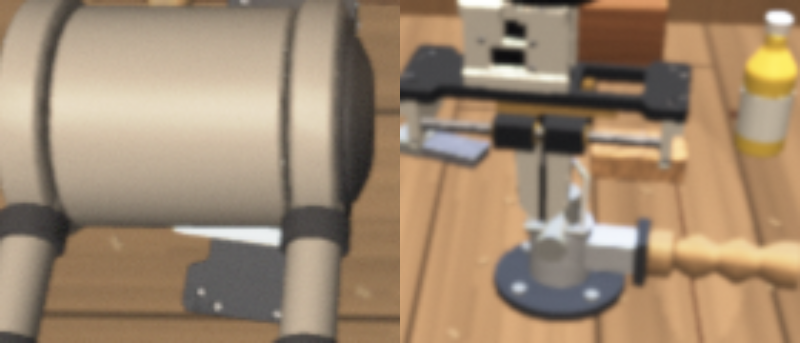

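The side view (right) shows the closed fingers at about (540,190) in line behind the head at (550,245). Next: descend, then push.

Request:
move_arm(
  motion=[
    [0,0,0.35,0,0,0],
    [0,0,0.715,0,0,0],
    [0,0,0.715,0,0,0],
    [0.2,0,0.715,0,0,0],
    [0.35,0,0.715,0,0,0],
    [0.4,0,0.715,0,0,0],
    [0.44,0,0.715,0,0,0],
    [0.48,0,0.715,0,0,0],
    [0.52,0,0.715,0,0,0],
    [0.55,0,0.715,0,0,0],
    [0.57,0,0.715,0,0,0],
  ],
)

```text
time: 4.2
tool_pos: [0.5311, 0.1348, 0.0753]
tool_rot: [3.141, -0.0, 1.453]
contact_force: [0.7, -4.6, 3.2]
opening: 0.0006
grip_force: 2.1
```

Run:
```python
from h import *
o=robot.observe();print(o['contact_force'],(o['tool_pos'][:2]-post)@d2)
```

```text
[ 0.69763514 -4.55305161  3.19406231] -0.0679067560676288
```

Contact with about 4.6 N of drag. I'll push the last few millimetres slowly.

Request:
move_arm(
  motion=[
    [0.02,0,0,0,0,0],
    [0.04,0,0,0,0,0],
    [0.05,0,0,0,0,0],
    [0.05,0,0,0,0,0],
  ],
)

```text
time: 4.7
tool_pos: [0.5317, 0.1396, 0.0752]
tool_rot: [3.141, 0.0, 1.453]
contact_force: [0.7, -5.1, 1.3]
opening: 0.0004
grip_force: 2.6
```

Request:
move_arm(
  motion=[
    [0.01,0,0,0,0,0],
    [0.02,0,0,0,0,0],
    [0.02,0,0,0,0,0],
  ],
)

```text
time: 5.08
tool_pos: [0.5317, 0.1397, 0.0753]
tool_rot: [-3.141, 0.003, 1.453]
contact_force: [0.4, -13.3, 4.5]
opening: 0.0006
grip_force: 7.0
```

The force rises with no motion, at the predicted stop, so the pin is home. Back off, lift, and look at the ring from the side.

Request:
move_arm(
  motion=[
    [-0.15,0,0,0,0,0],
    [-0.4,0,0,0,0,0],
    [-0.4,0,-0.4,0,0,0],
    [-0.4,0,-0.9,0,0,0],
    [-0.4,0,-0.9,0,0,0],
    [-0.4,0,-0.9,0,0,0],
  ],
)

```text
time: 5.82
tool_pos: [0.5263, 0.1023, 0.1646]
tool_rot: [-3.14, -0.001, 1.453]
contact_force: [-0.1, -0.4, -0.3]
opening: 0.0007
grip_force: 0.0
```

Run:
```python
from h import *
b=cam('side');W=cloud(b).reshape(-1,3);W=W[np.isfinite(W).all(1)]
L=np.c_[(W[:,:2]-post)@d2,(W[:,:2]-post)@np.array([-d2[1],d2[0]]),W[:,2]]
q=L[(abs(L[:,1])<.035)&(L[:,0]>-.03)&(L[:,0]<.04)&(L[:,2]>.103)&(L[:,2]<.15)]
print(len(q));t=q[q[:,2]>.125];print('bar',t.mean(0),np.percentile(t,[2,98],axis=0))
h=L[(abs(L[:,1])<.02)&(L[:,0]>-.08)&(L[:,0]<-.04)&(L[:,2]>.07)&(L[:,2]<.1)];print('head',np.percentile(h,[1,5,50],axis=0))
save(b,'c.png',(215,100,305,180),6)
s0=robot.observe();print(s0['tool_pos'],s0['contact_force'])
for th in (1.03,.8,.6,.4,.2,.05):
    s=-.024+.056*np.cos(th);z=.085+.056*np.sin(th);print(th,round(s,4),round(z,4),rel(to(s+.003,z+.0025)))
```

```text
45
bar [ 0.00334903 -0.01284403  0.13160242] [[-0.00139266 -0.01906459  0.1262472 ]
 [ 0.00765095 -0.00668354  0.13576002]]
head [[-0.05482933 -0.01042282  0.07543525]
 [-0.05402252 -0.0084511   0.07631428]
 [-0.05189681  0.00130503  0.08867483]]
[0.52604101 0.10220049 0.16397029] [-0.94986914 -0.04137841 -0.29612576]
1.03 0.0048 0.133 ([1.087, 0.018, 0.285], [-0.001, -0.0, -0.0])
0.8 0.015 0.1252 ([1.189, 0.018, 0.363], [-0.001, -0.0, -0.0])
0.6 0.0222 0.1166 ([1.261, 0.018, 0.449], [-0.001, -0.0, -0.0])
0.4 0.0276 0.1068 ([1.315, 0.019, 0.547], [-0.001, -0.0, -0.0])
0.2 0.0309 0.0961 ([1.348, 0.019, 0.654], [-0.001, -0.0, -0.0])
0.05 0.0319 0.0878 ([1.358, 0.019, 0.737], [-0.001, -0.0, -0.0])
```

View pics/c.png

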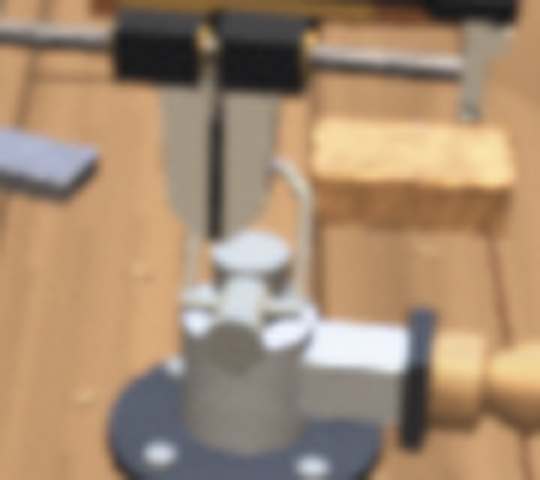

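The picture shows the head seated close to the post at (235,340) and the ring still leaning up, its side wire at (300,200). I'll move above the bar, then follow its arc down.

Request:
move_arm(
  motion=[
    [0.5,0.01,0,0,0,0],
    [0.98,0.02,0,0,0,0],
    [0.98,0.02,0.1,0,0,0],
    [0.98,0.02,0.1,0,0,0],
  ],
)

```text
time: 6.38
tool_pos: [0.5391, 0.1986, 0.1529]
tool_rot: [-3.137, 0.002, 1.454]
contact_force: [-0.6, -0.4, 0.5]
opening: 0.0005
grip_force: 0.0
```

Run:
```python
from h import *
print(robot.observe()['tool_pos'],robot.observe()['contact_force'])
for th in (1.03,.9,.75,.6,.45,.3,.15,.04):
    s=-.024+.056*np.cos(th);z=.085+.056*np.sin(th);print(th,rel(to(s+.003,z+.0025)))
```

```text
[0.53909614 0.19856304 0.15289993] [-0.59066189 -0.39046424  0.52021964]
1.03 ([0.115, 0.002, 0.174], [-0.001, 0.001, 0.0])
0.9 ([0.175, 0.002, 0.215], [-0.001, 0.001, 0.0])
0.75 ([0.237, 0.002, 0.272], [-0.001, 0.001, 0.0])
0.6 ([0.289, 0.002, 0.337], [-0.001, 0.001, 0.0])
0.45 ([0.332, 0.003, 0.41], [-0.001, 0.001, 0.0])
0.3 ([0.363, 0.003, 0.488], [-0.001, 0.001, 0.0])
0.15 ([0.381, 0.003, 0.57], [-0.001, 0.001, 0.0])
0.04 ([0.387, 0.004, 0.631], [-0.001, 0.001, 0.0])
```

Request:
move_arm(
  motion=[
    [0.1,0,0.12,0,0,0],
    [0.12,0,0.18,0,0,0],
    [0.15,0,0.2,0,0,0],
    [0.18,0,0.22,0,0,0],
    [0.21,0,0.25,0,0,0],
    [0.24,0,0.28,0,0,0],
    [0.27,0,0.31,0,0,0],
    [0.3,0,0.34,0,0,0],
  ],
)

```text
time: 7.38
tool_pos: [0.5442, 0.2291, 0.1211]
tool_rot: [3.141, 0.0, 1.453]
contact_force: [1.1, 0.2, 1.2]
opening: 0.0008
grip_force: 0.6
```

Run:
```python
from h import *
b=cam('side');save(b,'d.png',(215,100,305,180),6)
o=robot.observe();print(o['tool_pos'],o['contact_force'],(o['tool_pos'][:2]-post)@d2)
```

```text
[0.54396455 0.22924621 0.12052965] [-0.12000124  0.70468655  0.99928469] 0.027367542679000673
```

View pics/d.png

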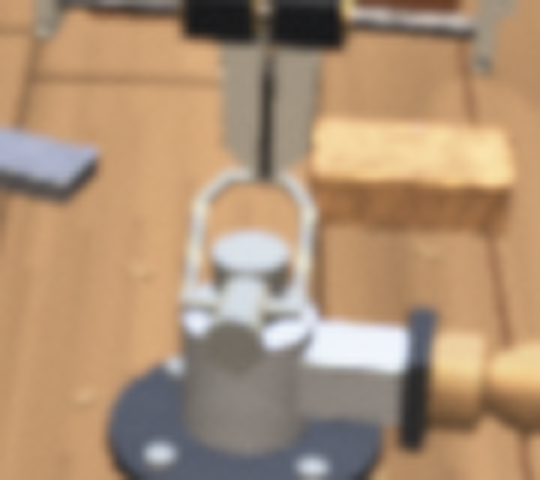

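The fingertip at (265,175) rests on the bar and feels about 1 N upward. Continue down.

Request:
move_arm(
  motion=[
    [0.03,0,0.05,0,0,0],
    [0.055,0,0.1,0,0,0],
    [0.075,0,0.15,0,0,0],
    [0.09,0,0.2,0,0,0],
    [0.09,0,0.25,0,0,0],
    [0.09,0,0.28,0,0,0],
    [0.09,0,0.3,0,0,0],
    [0.09,0,0.3,0,0,0],
  ],
)

```text
time: 8.43
tool_pos: [0.5451, 0.2377, 0.0911]
tool_rot: [-3.141, 0.0, 1.453]
contact_force: [-0.5, 0.1, -1.2]
opening: 0.0003
grip_force: 0.0
```

Run:
```python
from h import *
b=cam('side');save(b,'e.png',(215,100,305,180),6)
o=robot.observe();print(o['tool_pos'],o['contact_force'],(o['tool_pos'][:2]-post)@d2)
```

```text
[0.54516406 0.2377359  0.09122918] [-0.00450287 -0.48752565  0.06403493] 0.035938140487076005
```

View pics/e.png

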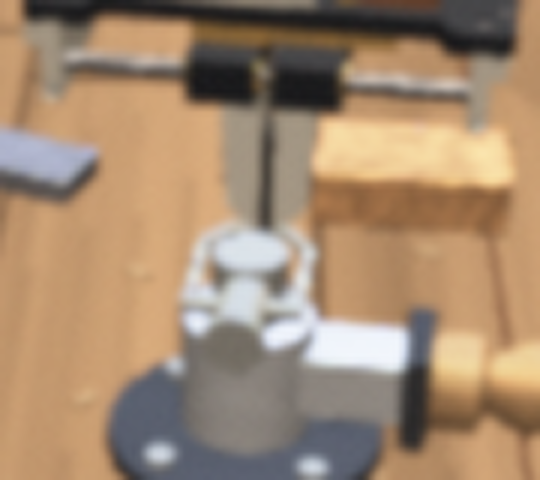

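The ring now loops round the post top near (250,222), but the fingers feel no force, so the bar may have slipped in front of the tip. I'll lift clear and measure its height.

Request:
move_arm(
  motion=[
    [0,0,-0.4,0,0,0],
    [0,0,-0.9,0,0,0],
    [0,0,-0.9,0,0,0],
  ],
)

```text
time: 8.85
tool_pos: [0.5474, 0.2385, 0.1859]
tool_rot: [3.133, -0.004, 1.453]
contact_force: [0.1, 0.0, 0.3]
opening: 0.0001
grip_force: 0.0
```

Run:
```python
from h import *
b=cam('side');W=cloud(b).reshape(-1,3);W=W[np.isfinite(W).all(1)]
L=np.c_[(W[:,:2]-post)@d2,(W[:,:2]-post)@np.array([-d2[1],d2[0]]),W[:,2]]
q=L[(abs(L[:,1])<.03)&(L[:,0]>-.03)&(L[:,0]<.045)&(L[:,2]>.075)&(L[:,2]<.15)&~((L[:,0]**2+L[:,1]**2)<.018**2)]
print(q[np.argsort(q[:,0])].round(4).tolist())
save(b,'f.png',(215,100,305,180),6)
print(robot.observe()['tool_pos'])
```

```text
[[-0.03, -0.0077, 0.0881], [-0.0296, 0.0069, 0.0947], [-0.0292, 0.0093, 0.0914], [-0.0279, -0.0049, 0.0921], [-0.0275, 0.0264, 0.0858], [-0.0274, -0.0196, 0.0849], [-0.0272, -0.0024, 0.0942], [-0.0269, 0.0168, 0.0864], [-0.0269, 0.0001, 0.0937], [-0.0268, 0.0217, 0.0887], [-0.0266, 0.0169, 0.089], [-0.0266, 0.012, 0.0867], [-0.0266, -0.0073, 0.0887], [-0.0264, -0.0122, 0.0863], [-0.0264, -0.0219, 0.0845], [-0.0262, 0.0145, 0.089], [-0.026, 0.0145, 0.0861], [-0.0259, -0.0144, 0.0891], [-0.0258, -0.0097, 0.0857], [-0.0257, -0.0169, 0.0864], [-0.0257, -0.0217, 0.0869], [-0.0255, 0.0194, 0.0853], [-0.0255, 0.0243, 0.0876], [-0.0255, -0.0046, 0.0933], [-0.0255, -0.0145, 0.086], [-0.0254, -0.0096, 0.0882], [-0.0253, -0.017, 0.0833], [-0.0253, -0.012, 0.0884], [-0.0252, 0.0027, 0.0952], [-0.0251, 0.0244, 0.0845], [-0.025, 0.022, 0.0847], [-0.025, 0.022, 0.0903], [-0.025, 0.0196, 0.0877], [-0.0249, -0.0191, 0.089], [-0.0249, 0.0269, 0.087], [-0.0248, -0.0145, 0.0828], [-0.0247, 0.0004, 0.0952], [-0.0246, -0.0192, 0.0859], [-0.0244, 0.0124, 0.091], [-0.0242, 0.0124, 0.088], [-0.0241, 0.0173, 
[... 1802 characters left out ...]
214, 0.09], [0.0236, 0.0217, 0.0903], [0.0242, -0.0161, 0.0908], [0.0253, 0.0169, 0.0926], [0.0257, 0.0169, 0.0896], [0.0261, -0.0184, 0.0899], [0.0263, 0.0195, 0.089], [0.0278, -0.0132, 0.0885], [0.0288, -0.013, 0.0907], [0.0289, 0.0148, 0.0879], [0.0293, 0.0098, 0.0911], [0.0298, -0.0103, 0.0928], [0.0302, 0.0049, 0.0911], [0.0306, 0.0151, 0.0898], [0.0311, -0.0053, 0.0887], [0.0311, -0.0078, 0.0889], [0.0312, 0.0126, 0.0897], [0.0318, -0.0, 0.0907], [0.0318, -0.0102, 0.0887], [0.0322, 0.0026, 0.0902], [0.0329, -0.0024, 0.0903], [0.0338, 0.013, 0.0911], [0.0339, 0.0078, 0.0887], [0.0343, -0.0074, 0.09], [0.0351, -0.0048, 0.0893], [0.0356, 0.0106, 0.0903]]
[0.54607902 0.23809418 0.18327589]
```

View pics/f.png

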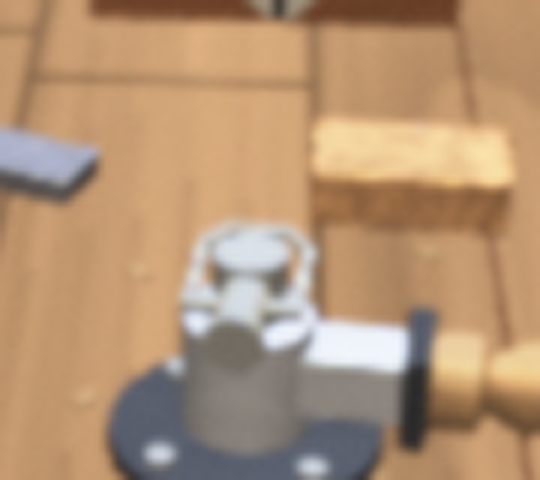

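The ring's top is at z≈0.090 at the bar and 0.088 at the hinge, so it lies about 0.05 rad from level around the post. The head sits 54 mm from the post centre, which is home, and the arm is clear.

```bash
python3 -c "
from cell import robot
print(robot.hand_in())"
```

```text
the job is handed in; nothing more can be done
None
```

The job is handed in: the loaded stand's pin is pushed fully home, and its ring lies flat around the post, measured at about 0.05 rad from level. The arm stayed clear of the bare stand and was touching nothing at the end; hand-in returned no verdict.

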